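# Load insert cases into a gravity flow rack

## Task

Restock the small three-lane gravity rack on the machine-shop bench: put the red case in the lane with the red tag and the blue case in the lane with the blue tag. Set each one down gently (not dropped), upright and lengthwise, on the open upper part of its lane and let go, so that it runs down under the hold-down rods and comes to rest against the stop at the bottom. Leave the yellow lane empty and do not disturb the other things on the bench.

Things in the scene. Friction and masses are not known exactly. Their poses are not given: they have to be found in the camera images.
- case_red: Red insert case: a closed plastic box with a dark lid seam, a grey panel on top and a small steel latch at each short end; 110 long (own x) x 58 wide (own y) x 46 high, about 0.35 kg, the same either way round. Origin at the centre of its underside, z up. Starts lying upright on the bench, free all round.
- case_blue: Blue insert case: a closed plastic box with a dark lid seam, a grey panel on top and a small steel latch at each short end; 110 long (own x) x 58 wide (own y) x 46 high, about 0.35 kg, the same either way round. Origin at the centre of its underside, z up. Starts lying upright on the bench, free all round.
- deck: Sloped slide of the fixed flow rack, a bed of white free-running rollers 18 thick, 40 apart, 285 long, 234 wide: cases run down it by themselves in about a second. Origin on the roller tops at the stop's inner face, mid-width, 75 above the bench. Own x runs up the slope (0.16 rad from level), y across, z square to it. Three lanes, centred at y = -76, 0, 76, each 70 clear between rails 16 high, from x = 0 to 285.
- stop (a point): Middle of the upper edge of the stop's inner face: the stop is a plate across the lower end of all three lanes, 32 high square to the rollers. A case against it has its origin at x = 55 in the deck's frame.
- rods (a point): Middle of the upper hold-down rod. Two fixed steel rods, 6 thick, cross all lanes at x = 50 and 120 in the deck's frame, their undersides 64 above the rollers, on posts on the outermost rails. Cases pass under them; from x = 125 to the upper end at 285 the lanes are open above.
- tag_red: Red lane tag: fixed plastic tag that marks the lane behind it. Flat top 38 (x) x 62 (y) just in front of the stop, with a 34 mm flap hanging in front. Origin at the centre of the underside of the flat top, on the centre line of its lane, 37 before the stop; own x points level up the lane, y across, z up. Which tag marks which lane varies.
- tag_blue: Blue lane tag: fixed plastic tag that marks the lane behind it. Flat top 38 (x) x 62 (y) just in front of the stop, with a 34 mm flap hanging in front. Origin at the centre of the underside of the flat top, on the centre line of its lane, 37 before the stop; own x points level up the lane, y across, z up. Which tag marks which lane varies.
- tag_yellow: Yellow lane tag: fixed plastic tag that marks the lane behind it. Flat top 38 (x) x 62 (y) just in front of the stop, with a 34 mm flap hanging in front. Origin at the centre of the underside of the flat top, on the centre line of its lane, 37 before the stop; own x points level up the lane, y across, z up. Which tag marks which lane varies.
- drill: Bystander: red and black cordless drill standing on its battery, 190 high, nose along own x; origin under its middle.
- bottle: Bystander: clear bottle with a blue cap, 56 across, 130 high; origin under its middle.
- screwdriver: Bystander: orange-handled screwdriver lying along own x; origin under its middle.
- blank: Bystander: steel block 90 x 50 x 30; origin under its middle.
- caliper: Bystander: steel caliper lying flat, 150 long along own x, 10 thick at most; origin under the middle of its beam.

How it is judged:
By the outcome, as a careful person would: the job done as asked, in the order asked, and still so for the second after the job is handed in, with the robot touching nothing.
It also fails if it takes over 54 s, if anything falls off the work surface, if the arm or the gripper's body presses on something with over 40 N, if the wrist force passes 120 N, or if a joint passes its speed limit or range.

## Robot

A 7-joint arm with a two-finger parallel gripper is mounted at the origin on the work surface. World frame = base frame: x ahead of the robot, y to its left, z up, the work surface at z = 0. Lengths are in m, angles in rad, forces in N, time in s.
With the tool pointing down it reaches from about 0.4 to 0.85 m from the base axis. Payload 10.4 kg.
Tool frame: the origin (TCP) lies at the very end of the fingers, on their centre line; the grasp point (between the pads) lies 19 mm behind it; z points along the fingers, y is the line along which they close (so a half turn about z gives the same grasp; the last joint's range is limited). The gripper opens to 85 mm and grips with 20 to 120 N. Pads are 22 mm wide; open, the fingers measure 114 mm over their backs; the gripper's body (76 mm by 85 mm) begins 54 mm behind the grasp point. The pads swing forward as they close: fully open they stand 13 mm farther back than shut.
Start: joints at [-1.172, 0.332, -0.065, 1.46, 0.022, 1.35, -0.088], TCP at [0.256, 0.57, 0.231] pointing down, gripper open.
Joint ranges: [-2.6, 2.6], [-0.5, 2.12], [-1.47, 1.34], [0.16, 2.42], [-1.27, 4.41], [0.06, 2.06], [-2.6, 2.6]. Speed limits (rad/s): [2.22, 2.22, 2.79, 2.79, 3.14, 3.14, 3.14].

## Interface

Orientations are given as a unit quaternion [x, y, z, w].
In Python, from workcell import * gives the robot as it stands.
- The arm moves only by the tool step_arm, never from a script. Its argument "commands" is one flat list of numbers, 7 for each row, row after row: the finger opening in mm, from 0 to 85.4, then the shift along the world's x, y, z as a fraction of full scale, then the turn, a rotation vector about the world's x, y, z as a fraction of full scale. A call has exactly 10 rows; each row is the pose to reach, as a shift and turn from the pose commanded when the call began, turning the shorter way round; what a row does not reach only later rows make up. Full scale, the value 1, is 0.6 m for a shift and pi rad for a turn. A row lasts 1/8 s, in which the tool goes at most 62.5 mm and 10.7 degrees, less where a joint would pass 70% of its speed; a pose out of reach is approached as far as the arm can. A call with a number of a shift or a turn outside -1 to 1 is refused whole. A call with a gripper value outside its range is refused whole. The fingers move at their own pace and stop on an object; "squeeze" is the grip in N (left out, the last holds). Time passes only in rows, so rows that repeat a pose let the fingers close, or fill a call up. It gives the time, the measured TCP pose, the force, the opening and the grip force at its end, in the units of the state.
- get_obs(): the state, without advancing time (a new reading comes with each control period).
- camera(name): name is "scene" or "top" or "wrist"; returns the picture (480x640x3 uint8, red, green, blue); there is no depth.
- camera_params(name): a dict with "mtx" (3x3 intrinsics, pixels), "extrinsics" (4x4, takes a point from world to camera coordinates); the wrist camera has in their place "tool_from_camera" (4x4, takes a point from camera to tool coordinates, whose origin is the TCP and whose axes are the flange's). Camera axes: x right, y down, z forward; pixel columns grow to the right and rows downward; lengths in m; the calibration is good to about 2 mm. A picture is of the moment at which its call begins: read the wrist's pose just before it. camera_params takes no time and is no camera call.
- hand_in(): hands the job in; it is judged then, once.
The state is a dict: "clock": time; "joint_pos": joint angles; "joint_velocities": joint speeds; "tau": joint torques, N m; "position": TCP position; "ee_rot": TCP orientation; "ft_force": force on the tool from outside, world axes, zero at the start; "torque": the same for the moment, N m; "grip_width": opening from 0.0 (shut) to 1.0 (fully open); "grasp_force": force on a finger pad.
Only numpy, scipy, OpenCV 4.12 (cv2) and the standard library are available. Lean on these libraries where they do the work, as an engineer would, in place of code of your own. Each camera call takes 0.05 s, during which the arm holds its last target. There are 200 camera calls.

## Working session

There is one attempt and no reset: what is moved stays moved. The work goes in short steps, Python scripts to look and compute and a tool call to move; the robot and the scene stay as the last step left them, time stands still between calls to the robot, and variables do not carry over. Pictures are saved under pics/ and viewed, at most 10 in all, crops included, and the job is handed in when it is done.

Besides the shell and the picture viewer there is one more tool, called after ">>>" as a command line: name --argument value ..., lists and objects as JSON in quotes. step_arm: Moves the arm, as the interface text tells. Its arguments: {"type":"object","properties":{"commands":{"type":"array","items":{"type":"number"}},"squeeze":{"type":"number"}},"required":["commands"]}

```bash
mkdir -p pics; python3 - <<'E'
from workcell import *
import cv2
o=get_obs(); print(o)
for n in ("scene","top"):
    im=camera(n); cv2.imwrite(f"pics/{n}0.png",im[:,:,::-1]); p=camera_params(n); print(n,p)
print(camera_params("wrist"))
E
```

```text
{'clock': 0.0, 'joint_pos': array([-1.17163631,  0.33287688, -0.06470472,  1.4609553 ,  0.02163142,
        1.34990007, -0.08851589]), 'joint_velocities': array([-6.70175498e-05, -6.72055222e-04, -5.88452599e-04, -8.83573833e-04,
        1.70160189e-04,  5.06669959e-04,  3.43654424e-04]), 'tau': array([-2.42838769e-04, -6.25447369e+01,  4.88630659e-02, -3.91602480e+01,
        1.62082678e-02,  1.01179158e-02,  5.89277533e-06]), 'position': array([0.25571043, 0.56987745, 0.23050615]), 'ee_rot': array([ 2.09312243e-01,  9.77848590e-01, -7.14072915e-04, -1.03466632e-04]), 'ft_force': array([-0.31078053,  0.0538199 , -1.14477152]), 'torque': array([-0.0050812 , -0.03303891, -0.0130818 ]), 'grasp_force': 0.0, 'grip_width': 0.9983472434947059}
scene {'mtx': array([[555.919264  ,   0.        , 319.47672138],
       [  0.        , 555.919264  , 225.0523884 ],
       [  0.        ,   0.        ,   1.        ]]), 'extrinsics': array([[-0.89487464,  0.44604569,  0.01557605,  0.54566653],
       [ 0.25837804,  0.54619332, -0.79681469, -0.09288817],
       [-0.3639233 , -0.70902475, -0.60402296, 
[... 328 characters left out ...]
0.98714473,  0.00302554, -0.15980025,  0.60257297],
       [ 0.15977468, -0.00735753, -0.98712609,  1.3338729 ],
       [ 0.        ,  0.        ,  0.        ,  1.        ]])}
{'mtx': array([[396.90612843,   0.        , 322.96866848],
       [  0.        , 396.90612843, 241.91178003],
       [  0.        ,   0.        ,   1.        ]]), 'tool_from_camera': array([[ 5.61496975e-04, -9.57087534e-01, -2.89798441e-01,
         7.24914649e-02],
       [ 9.99999796e-01,  4.48992997e-04,  4.54699685e-04,
         4.81990002e-04],
       [-3.05069929e-04, -2.89798637e-01,  9.57087591e-01,
        -1.41512494e-01],
       [ 0.00000000e+00,  0.00000000e+00,  0.00000000e+00,
         1.00000000e+00]])}
```

View pics/top0.png

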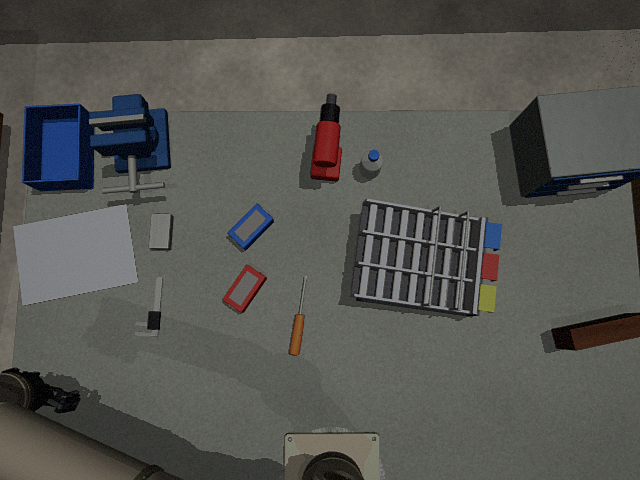

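View pics/scene0.png

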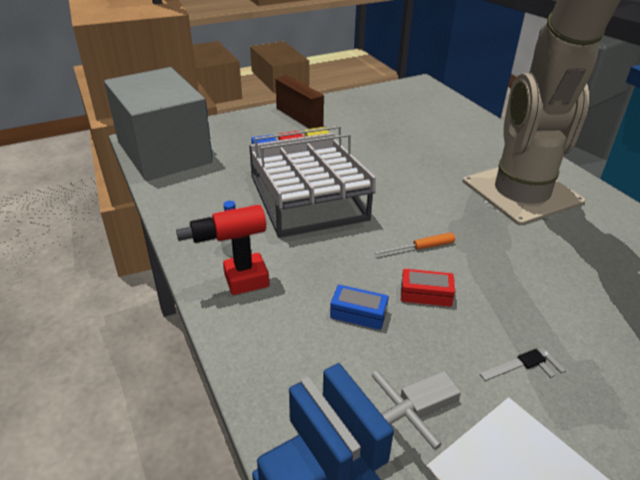

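The top view shows the red case at (244,288), the blue case at (250,226), and the rack centred near (420,257). Its open upper end is on the left. The tags on the right are blue (493,236), red (490,267) and yellow (487,298), so the blue lane is far, the red lane is in the middle and the yellow lane is near.

```bash
cat > h.py <<'E'
import numpy as np, cv2
from workcell import *
from scipy.spatial.transform import Rotation as R
def ray(name,uv,T=None):
    p=camera_params(name)
    d=np.linalg.inv(p["mtx"])@[*uv,1.]
    M=np.linalg.inv(p["extrinsics"]) if name!="wrist" else T@p["tool_from_camera"]
    return M[:3,3],M[:3,:3]@d
def plane(name,uv,z,T=None):
    c,d=ray(name,uv,T); return c+d*(z-c[2])/d[2]
def tri(rays):
    A=b=0
    for c,d in rays:
        d=d/np.linalg.norm(d); P=np.eye(3)-np.outer(d,d); A=A+P; b=b+P@c
    return np.linalg.solve(A,b)
def toolT(o):
    T=np.eye(4); T[:3,:3]=R.from_quat(o["ee_rot"]).as_matrix(); T[:3,3]=o["position"]; return T
def mask(im,col):
    h=cv2.cvtColor(im,cv2.COLOR_RGB2HSV); H,S,V=cv2.split(h)
    m={"red":(H<6)|(H>174),"blue":(H>105)&(H<125),"yellow":(H>24)&(H<35)}[col]&(S>130)&(V>70)
    return m.astype(np.uint8)*255
def blobs(m,roi,amin=40):
    x0,x1,y0,y1=roi; k=np.zeros_like(m); k[y0:y1,x0:x1]=m[y0:y1,x0:x1]
    cs,h=cv2.findContours(k,cv2.RETR_CCOMP,cv2.CHAIN_APPROX_NONE)
    return [(c,hh[3]) for c,hh in zip(cs,h[0]) if cv2.contourArea(c)>amin] if cs else []
def cen(c):
    m=cv2.moments(c); return np.array([m["m10"],m["m01"]])/m["m00"]
E
python3 - <<'E'
from h import *
np.set_printoptions(precision=4,suppress=True)
t=cv2.imread("pics/top0.png")[:,:,::-1].copy(); s=cv2.imread("pics/scene0.png")[:,:,::-1].copy()
for col,roi in (("red",(215,275,260,320)),("blue",(215,280,195,255))):
    for c,p in blobs(mask(t,col),roi):
        q=plane("top",cen(c),.046); pts=np.array([plane("top",x[0],.046)[:2]*1000 for x in c],np.float32)
        print(col,"hole" if p>=0 else "outer",q,cv2.minAreaRect(pts))
for col in ("blue","red","yellow"):
    a=[(cen(c),cv2.contourArea(c)) for c,p in blobs(mask(t,col),(478,505,215,320)) if p<0]
    b=[(cen(c),cv2.contourArea(c)) for c,p in blobs(mask(s,col),(245,335,120,150),10) if p<0]
    print(col,a,b, plane("top",a[0][0],.09), tri([ray("top",a[0][0]),ray("scene",b[0][0])]) if b else None)
for uv,z in (((366,200),.136),((355,299),.136),((487,217),.105),((477,315),.105)): print(plane("top",uv,z))
E
```

```text
red outer [0.467  0.2173 0.046 ] ((467.25537109375, 216.85276794433594), (58.42345428466797, 105.85778045654297), 55.797664642333984)
red hole [0.4676 0.2178 0.046 ] ((467.9534912109375, 217.83665466308594), (41.263484954833984, 84.4897689819336), 55.85390853881836)
blue outer [0.6243 0.205  0.046 ] ((624.4637451171875, 204.13671875), (56.21259307861328, 105.44701385498047), 46.056758880615234)
blue hole [0.6249 0.2055 0.046 ] ((625.1190185546875, 204.64248657226562), (39.978431701660156, 84.2935791015625), 46.02058029174805)
blue [(array([492.4648, 235.1676]), 355.0)] [(array([265.6306, 139.7568]), 37.0)] [ 0.5907 -0.3944  0.09  ] [ 0.5857 -0.3892  0.0993]
red [(array([489.6671, 266.1651]), 362.5)] [(array([290.3365, 136.2984]), 52.5)] [ 0.5147 -0.3837  0.09  ] [ 0.5129 -0.3809  0.0966]
yellow [(array([486.7585, 297.8185]), 372.0)] [(array([317.3974, 132.2692]), 39.0)] [ 0.4386 -0.3727  0.09  ] [ 0.4364 -0.3691  0.0979]
[ 0.6692 -0.0828  0.136 ]
[ 0.435  -0.0536  0.136 ]
[ 0.6331 -0.3788  0.105 ]
[ 0.3977 -0.3431  0.105 ]
```

>>> step_arm --commands '[85,0.367,-0.917,0.167,0,0,-0.41,85,0.367,-0.917,0.167,0,0,-0.41,85,0.367,-0.917,0.167,0,0,-0.41,85,0.367,-0.917,0.167,0,0,-0.41,85,0.367,-0.917,0.167,0,0,-0.41,85,0.367,-0.917,0.167,0,0,-0.41,85,0.367,-0.917,0.167,0,0,-0.41,85,0.367,-0.917,0.167,0,0,-0.41,85,0.367,-0.917,0.167,0,0,-0.41,85,0.367,-0.917,0.167,0,0,-0.41]'

```text
clock: 1.35
position: [0.4765, 0.0168, 0.332]
ee_rot: [0.756, 0.655, 0.0, 0.0]
ft_force: [0.4, -0.1, -0.2]
grip_width: 0.996
grasp_force: 0.0
```

>>> step_arm --commands '[85,0.11,-0.277,0,0,0,0,85,0.11,-0.277,0,0,0,0,85,0.11,-0.277,0,0,0,0,85,0.11,-0.277,0,0,0,0,85,0.11,-0.277,0,0,0,0,85,0.11,-0.277,0,0,0,0,85,0.11,-0.277,0,0,0,0,85,0.11,-0.277,0,0,0,0,85,0.11,-0.277,0,0,0,0,85,0.11,-0.277,0,0,0,0]'

```text
clock: 2.6
position: [0.5421, -0.1461, 0.3316]
ee_rot: [0.754, 0.656, 0.0, 0.0]
ft_force: [-0.1, 1.1, -0.4]
grip_width: 0.994
grasp_force: 0.0
```

```bash
python3 - <<'E'
from h import *
o=get_obs(); im=camera("wrist"); np.save("w1.npy",toolT(o)); cv2.imwrite("pics/w1.png",im[:,:,::-1]); print(o["clock"],o["position"],o["ee_rot"],o["joint_pos"])
E
```

```text
2.6 [ 0.54206851 -0.14611499  0.33158351] [7.54494709e-01 6.56306121e-01 7.83539445e-05 5.70914487e-05] [-0.44454128  0.17215745  0.72850826  1.4996234  -0.11455843  1.51314429
  0.14421275]
```

View pics/w1.png

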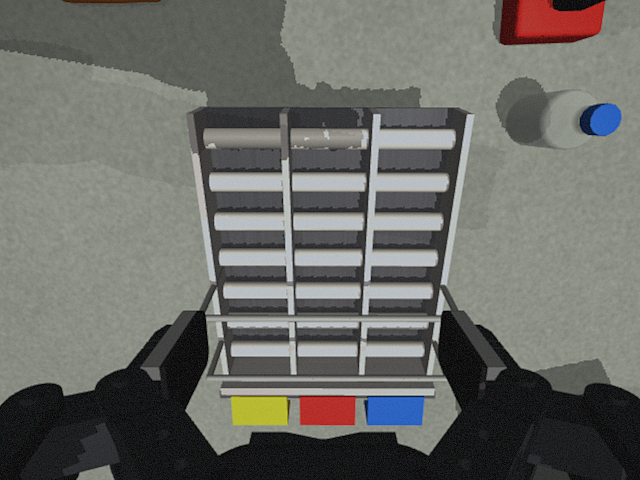

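The wrist view shows the whole rack. The inner rails run from (284,110) to (292,375) and from (377,115) to (362,375). The tags read yellow, red, blue from left to right, which confirms red is the middle lane. I'll fit the inner rail tops.

```bash
python3 - <<'E'
from h import *
np.set_printoptions(precision=4,suppress=True)
im=cv2.imread("pics/w1.png"); g=cv2.cvtColor(im,cv2.COLOR_BGR2GRAY); T=np.load("w1.npy")
O=np.array([.516,-.3445,.075]); yaw=np.radians(82.2)
x=np.array([np.cos(.16)*np.cos(yaw),np.cos(.16)*np.sin(yaw),np.sin(.16)]); y=np.array([-np.sin(yaw),np.cos(yaw),0]); n=np.cross(x,y)
def hit(uv,h):
    c,d=ray("wrist",uv,T); P=c+d*(((O+n*h-c)@n)/(d@n)); return np.array([(P-O)@x,(P-O)@y])
L=[[],[]]
for r in (116,120,160,164,202,205,240,243,275,278):
    for i,(a,b) in enumerate(((274,302),(356,388))):
        k=g[r,a:b].astype(float)
        w=np.where(k>(k.min()+k.max())/2)[0]; u=a+w.mean()
        q=hit((u,r),.016); L[i].append(q); print(r,i,a+w.min(),a+w.max(),q)
f=[np.polyfit(*np.array(l).T,1) for l in L]; print(f)
for uv in ((195,110),(284,110),(377,113),(469,114)): print(uv,hit(uv,.016))
for i,col in enumerate(("yellow","red","blue")):
    m=mask(im[:,:,::-1].copy(),col); c=max((c for c,p in blobs(m,(200,450,385,430))),key=cv2.contourArea); print(col,cen(c),plane("wrist",cen(c),.0975,T))
for c in ((326,389),(232,389),(423,389)): print("stop",hit(c,.032))
E
```

```text
116 0 279 286 [0.2848 0.0321]
116 1 373 380 [ 0.2846 -0.0439]
120 0 280 286 [0.2817 0.0319]
120 1 373 380 [ 0.2815 -0.0441]
160 0 282 288 [0.2488 0.0317]
160 1 370 377 [ 0.2487 -0.0434]
164 0 282 288 [0.2454 0.0318]
164 1 370 377 [ 0.2452 -0.0436]
202 0 283 290 [0.211 0.032]
202 1 368 375 [ 0.2108 -0.0437]
205 0 284 290 [0.2082 0.0317]
205 1 368 374 [ 0.208  -0.0434]
240 0 285 291 [0.1734 0.0322]
240 1 366 372 [ 0.1733 -0.0433]
243 0 285 291 [0.1703 0.0323]
243 1 366 372 [ 0.1701 -0.0434]
275 0 286 292 [0.1356 0.0328]
275 1 364 370 [ 0.1354 -0.0432]
278 0 287 292 [0.1322 0.0324]
278 1 364 370 [ 0.132  -0.0433]
[array([-0.0047,  0.0331]), array([-0.0045, -0.0426])]
(195, 110) [0.2896 0.1022]
(284, 110) [0.2895 0.0307]
(377, 113) [ 0.287  -0.0442]
(469, 114) [ 0.286  -0.1186]
yellow [259.4871 409.9258] [ 0.4394 -0.3728  0.0975]
red [327.0269 409.9614] [ 0.5152 -0.3834  0.0975]
blue [394.5185 410.352 ] [ 0.591  -0.3945  0.0975]
stop [ 0.0015 -0.0033]
stop [0.0018 0.0988]
stop [ 0.0012 -0.1086]
```

>>> step_arm --commands '[85,-0.125,0.606,-0.353,0,0,0.3545,85,-0.125,0.606,-0.353,0,0,0.3545,85,-0.125,0.606,-0.353,0,0,0.3545,85,-0.125,0.606,-0.353,0,0,0.3545,85,-0.125,0.606,-0.353,0,0,0.3545,85,-0.125,0.606,-0.353,0,0,0.3545,85,-0.125,0.606,-0.353,0,0,0.3545,85,-0.125,0.606,-0.353,0,0,0.3545,85,-0.125,0.606,-0.353,0,0,0.3545,85,-0.125,0.606,-0.353,0,0,0.3545]'

```text
clock: 3.9
position: [0.468, 0.2163, 0.1205]
ee_rot: [0.295, 0.956, 0.0, 0.0]
ft_force: [-0.1, 0.1, -0.7]
grip_width: 0.996
grasp_force: 0.0
```

```bash
cat > look.py <<'E'
from h import *
import sys
np.set_printoptions(precision=4,suppress=True)
col,f=sys.argv[1:3]
o=get_obs(); im=camera("wrist"); T=toolT(o); cv2.imwrite(f"pics/{f}.png",im[:,:,::-1])
print(o["clock"],o["position"],"tool y deg",np.degrees(np.arctan2(T[1,1],T[0,1])),o["joint_pos"])
for c,p in blobs(mask(im,col),(0,640,0,480),1500):
    P=np.array([plane("wrist",x[0],.046,T)[:2]*1000 for x in c],np.float32)
    print("hole" if p>=0 else "outer",plane("wrist",cen(c),.046,T),cv2.minAreaRect(P))
E
python3 look.py red w2
```

```text
3.9 [0.468  0.2163 0.1205] tool y deg 55.71680415554353 [-0.8345  0.186   0.3457  1.9013 -0.0716  1.0648  0.5129]
outer [0.4641 0.2213 0.046 ] ((467.5223083496094, 219.07171630859375), (56.63092803955078, 107.53052520751953), 56.0110969543457)
hole [0.4674 0.2191 0.046 ] ((469.62603759765625, 217.60084533691406), (37.503700256347656, 80.56282806396484), 55.96788024902344)
```

View pics/w2.png

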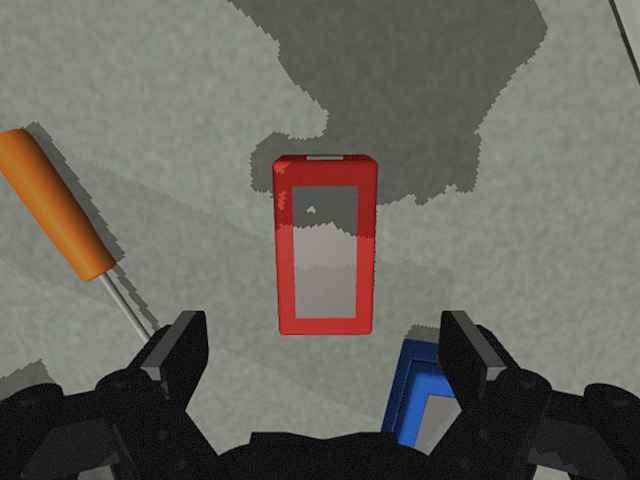

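>>> step_arm --commands '[85,-0.001,0.003,-0.08,0,0,0,85,-0.001,0.003,-0.14,0,0,0,85,-0.001,0.003,-0.169,0,0,0,85,-0.001,0.003,-0.169,0,0,0,40,-0.001,0.003,-0.169,0,0,0,40,-0.001,0.003,-0.169,0,0,0,40,-0.001,0.003,-0.169,0,0,0,40,-0.001,0.003,-0.169,0,0,0,40,-0.001,0.003,-0.169,0,0,0,40,-0.001,0.003,-0.169,0,0,0]' --squeeze 60

```text
clock: 5.2
position: [0.4674, 0.2196, 0.02]
ee_rot: [0.294, 0.956, 0.001, 0.001]
ft_force: [-1.6, -1.8, 7.4]
grip_width: 0.665
grasp_force: 64.2
```

>>> step_arm --commands '[40,0,0,0.1,0,0,0,40,0,0,0.2,0,0,0,40,0.035,-0.12,0.3,0.01,0.005,-0.06,40,0.07,-0.22,0.35,0.02,0.01,-0.12,40,0.1,-0.32,0.35,0.03,0.012,-0.18,40,0.12,-0.42,0.35,0.04,0.015,-0.24,40,0.137,-0.52,0.35,0.0491,0.0216,-0.3,40,0.137,-0.602,0.32,0.0491,0.0216,-0.3537,40,0.137,-0.602,0.283,0.0491,0.0216,-0.3537,40,0.137,-0.602,0.283,0.0491,0.0216,-0.3537]'

```text
clock: 6.45
position: [0.547, -0.1438, 0.1866]
ee_rot: [0.753, 0.653, 0.059, -0.053]
ft_force: [-0.4, 0.2, -3.2]
grip_width: 0.667
grasp_force: 68.7
```

```bash
cat > chk.py <<'E'
from h import *
import sys
np.set_printoptions(precision=4,suppress=True)
f,lane=sys.argv[1],float(sys.argv[2])
im=camera("wrist"); cv2.imwrite(f"pics/{f}.png",im[:,:,::-1]); o=get_obs(); T=toolT(o)
yaw=np.radians(81.93); O=np.array([.5208,-.345,.075])
x=np.array([np.cos(.16)*np.cos(yaw),np.cos(.16)*np.sin(yaw),np.sin(.16)]); y=np.array([-np.sin(yaw),np.cos(yaw),0]); n=np.cross(x,y)
D=np.c_[x,y,n]; print(o["clock"],o["position"],"deck:",D.T@(o["position"]-O)-[0,lane,0],o["grip_width"],o["ft_force"])
print("tool axes in deck (rows=deck xyz)\n",D.T@T[:3,:3])
tgt=O+D@[.21,lane,.020]; print("target",tgt,"frac",(tgt-o["position"])/.6, "turn", R.from_matrix(D@np.diag([1,-1,-1])@T[:3,:3].T).as_rotvec()/np.pi)
E
python3 chk.py w3 0
```

```text
6.5 [ 0.548  -0.1421  0.1878] deck: [0.22   0.0015 0.0788] 0.6633743233931606 [ 0.8297  0.8016 -4.5328]
tool axes in deck (rows=deck xyz)
 [[ 1.      0.0006  0.0001]
 [ 0.0006 -1.      0.0011]
 [ 0.0001 -0.0011 -1.    ]]
target [ 0.5495 -0.1429  0.1282] frac [ 0.0024 -0.0013 -0.0994] turn [-0.0001 -0.0003 -0.0002]
```

View pics/w3.png

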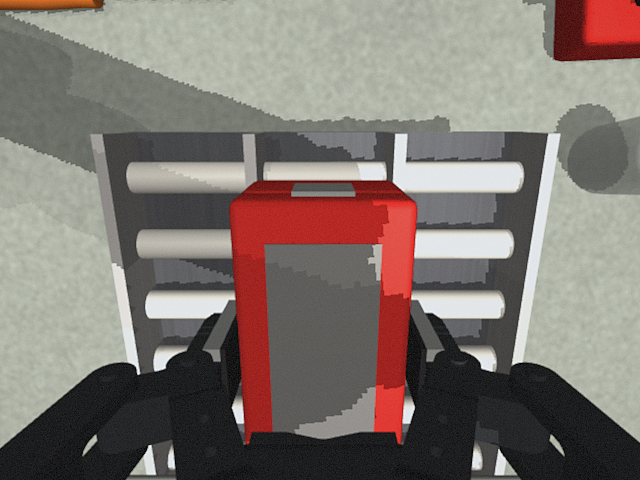

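The red case is held level with the deck and lined up over the middle lane, its top centred at about (325,330). I'll lower it slowly.

>>> step_arm --commands '[40,0.002,-0.001,-0.04,0,0,0,40,0.002,-0.001,-0.065,0,0,0,40,0.002,-0.001,-0.08,0,0,0,40,0.002,-0.001,-0.086,0,0,0,40,0.002,-0.001,-0.09,0,0,0,40,0.002,-0.001,-0.093,0,0,0,40,0.002,-0.001,-0.095,0,0,0,40,0.002,-0.001,-0.097,0,0,0,40,0.002,-0.001,-0.098,0,0,0,40,0.002,-0.001,-0.098,0,0,0]'

```text
clock: 7.75
position: [0.5499, -0.1425, 0.1293]
ee_rot: [0.752, 0.654, 0.06, -0.052]
ft_force: [-0.6, -1.3, -4.5]
grip_width: 0.662
grasp_force: 68.9
```

```bash
python3 chk.py w4 0
```

```text
7.8 [ 0.5499 -0.1425  0.1294] deck: [ 0.2106 -0.0004  0.0211] 0.6635948577140912 [ 0.1042 -0.0251 -4.3635]
tool axes in deck (rows=deck xyz)
 [[ 1.      0.0019  0.    ]
 [ 0.0019 -1.     -0.0004]
 [ 0.      0.0004 -1.    ]]
target [ 0.5495 -0.1429  0.1282] frac [-0.0007 -0.0006 -0.002 ] turn [ 0.      0.0002 -0.0006]
```

>>> step_arm --commands '[40,-0.0005,-0.0005,-0.001,0,0,0,40,-0.0005,-0.0005,-0.001,0,0,0,40,-0.0005,-0.0005,-0.002,0,0,0,40,-0.0005,-0.0005,-0.002,0,0,0,40,-0.0005,-0.0005,-0.003,0,0,0,40,-0.0005,-0.0005,-0.003,0,0,0,40,-0.0005,-0.0005,-0.003,0,0,0,40,-0.0005,-0.0005,-0.003,0,0,0,40,-0.0005,-0.0005,-0.003,0,0,0,40,-0.0005,-0.0005,-0.003,0,0,0]'

```text
clock: 9.05
position: [0.5496, -0.1432, 0.128]
ee_rot: [0.752, 0.654, 0.061, -0.052]
ft_force: [-4.2, -1.2, 5.7]
grip_width: 0.661
grasp_force: 69.9
```

>>> step_arm --commands '[74,0,0,0,0,0,0,74,0,0,0,0,0,0,74,0,0,0,0,0,0,74,0,0,0,0,0,0,74,0,0,0,0,0,0,74,0,0,0,0,0,0,74,0,0,0,0,0,0,74,0,0,0,0,0,0,74,0,0,0,0,0,0,74,0,0,0,0,0,0]'

```text
clock: 10.3
position: [0.5496, -0.1429, 0.1275]
ee_rot: [0.752, 0.654, 0.06, -0.052]
ft_force: [-0.2, 0.8, 0.4]
grip_width: 0.868
grasp_force: 0.0
```

```bash
python3 chk.py w5 0
```

```text
10.35 [ 0.5496 -0.1428  0.1275] deck: [ 0.21   -0.0001  0.0193] 0.8602226922559746 [ 0.0946 -1.3801 -0.7579]
tool axes in deck (rows=deck xyz)
 [[ 1.      0.0018 -0.    ]
 [ 0.0018 -1.     -0.0003]
 [-0.      0.0003 -1.    ]]
target [ 0.5495 -0.1429  0.1282] frac [-0.0002 -0.0001  0.0011] turn [ 0.      0.0002 -0.0006]
```

View pics/w5.png

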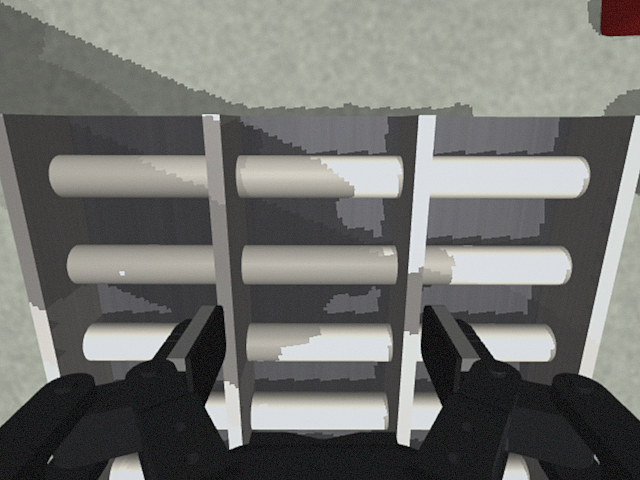

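The red case has run down clear of the gripper, and the three lanes around the fingers are empty. Next is the blue case.

>>> step_arm --commands '[74,0,0,0.1,0,0,0,85,0,0,0.2,0,0,0,85,0.03,0.1,0.25,-0.01,-0.004,0.05,85,0.05,0.2,0.25,-0.02,-0.008,0.1,85,0.07,0.3,0.2,-0.03,-0.012,0.15,85,0.09,0.4,0.15,-0.04,-0.015,0.2,85,0.11,0.5,0.08,-0.05,-0.017,0.26,85,0.126,0.58,-0.012,-0.05,-0.017,0.3,85,0.126,0.58,-0.012,-0.05,-0.017,0.3,85,0.126,0.58,-0.012,-0.05,-0.017,0.3]'

```text
clock: 11.6
position: [0.6234, 0.2076, 0.1173]
ee_rot: [0.372, 0.928, -0.001, -0.002]
ft_force: [-0.3, -0.4, 0.6]
grip_width: 0.991
grasp_force: 0.0
```

```bash
python3 look.py blue w6; python3 - <<'E'
from h import *
cv2.imwrite("pics/s6.png",camera("scene")[90:290,200:420,::-1].repeat(2,0).repeat(2,1))
E
```

```text
11.6 [0.6234 0.2076 0.1173] tool y deg 46.372906367683754 [-0.7136  0.5098  0.44    1.5197 -0.2282  1.1682  0.5773]
outer [0.6225 0.2094 0.046 ] ((625.0968627929688, 206.87295532226562), (56.468143463134766, 107.68634033203125), 46.3817024230957)
hole [0.625  0.2069 0.046 ] ((627.1666870117188, 204.8560333251953), (37.52864074707031, 81.50814056396484), 46.41337585449219)
```

View pics/s6.png

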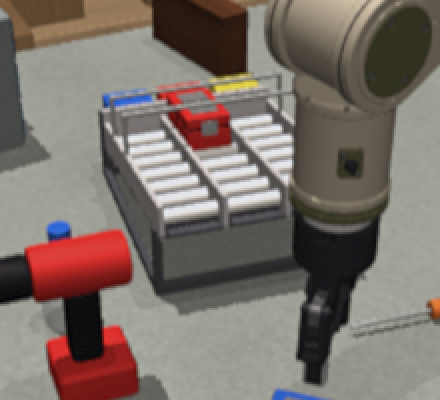

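The red case sits in the middle lane under the rods, around (205,115) in the crop. Now I'll grasp the blue case.

>>> step_arm --commands '[85,0.003,-0.003,-0.08,0,0,0,85,0.003,-0.003,-0.135,0,0,0,85,0.003,-0.003,-0.164,0,0,0,85,0.003,-0.003,-0.164,0,0,0,40,0.003,-0.003,-0.164,0,0,0,40,0.003,-0.003,-0.164,0,0,0,40,0.003,-0.003,-0.164,0,0,0,40,0.003,-0.003,-0.164,0,0,0,40,0.003,-0.003,-0.164,0,0,0,40,0.003,-0.003,-0.164,0,0,0]' --squeeze 60

```text
clock: 12.95
position: [0.6282, 0.2036, 0.0241]
ee_rot: [0.373, 0.928, 0.001, 0.001]
ft_force: [-0.4, -1.3, 7.3]
grip_width: 0.664
grasp_force: 66.2
```

>>> step_arm --commands '[72,0,0,0,0,0,0,72,0,0,0,0,0,0,72,0,0,-0.004,0,0,0,72,0,0,-0.008,0,0,0,40,0,0,-0.008,0,0,0,40,0,0,-0.008,0,0,0,40,0,0,-0.008,0,0,0,40,0,0,-0.008,0,0,0,40,0,0,-0.008,0,0,0,40,0,0,-0.008,0,0,0]'

```text
clock: 14.2
position: [0.627, 0.2034, 0.0171]
ee_rot: [0.373, 0.928, -0.0, -0.0]
ft_force: [1.1, -0.0, -0.4]
grip_width: 0.67
grasp_force: 66.1
```

>>> step_arm --commands '[40,0,0,0.1,0,0,0,40,0,0,0.2,0,0,0,40,-0.002,-0.1,0.3,0.01,0.005,-0.05,40,-0.004,-0.2,0.35,0.02,0.01,-0.1,40,-0.004,-0.3,0.35,0.03,0.012,-0.15,40,-0.004,-0.4,0.35,0.04,0.015,-0.2,40,-0.004,-0.5,0.35,0.05,0.0173,-0.25,40,-0.004,-0.595,0.32,0.05,0.0173,-0.3015,40,-0.004,-0.595,0.282,0.05,0.0173,-0.3015,40,-0.004,-0.595,0.282,0.05,0.0173,-0.3015]'

```text
clock: 15.45
position: [0.6229, -0.1544, 0.1841]
ee_rot: [0.754, 0.651, 0.059, -0.054]
ft_force: [0.0, 1.3, -2.9]
grip_width: 0.668
grasp_force: 66.7
```

```bash
python3 chk.py w7 -0.076
```

```text
15.5 [ 0.624  -0.1529  0.1856] deck: [0.2197 0.0008 0.0765] 0.6686945831600487 [ 0.0345  0.3276 -1.6916]
tool axes in deck (rows=deck xyz)
 [[ 1.     -0.0031  0.0008]
 [-0.0031 -1.      0.0026]
 [ 0.0008 -0.0026 -1.    ]]
target [ 0.6247 -0.1536  0.1282] frac [ 0.0012 -0.0011 -0.0956] turn [-0.0004 -0.0009  0.0008]
```

View pics/w7.png

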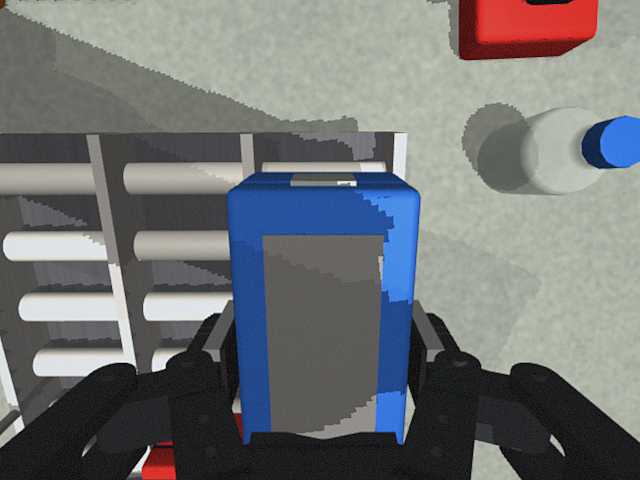

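The blue case is held over the far lane, centred at about (323,330), with the drill and bottle well clear. Lowering it now.

>>> step_arm --commands '[40,0.001,-0.001,-0.04,0,0,0,40,0.001,-0.001,-0.065,0,0,0,40,0.001,-0.001,-0.078,0,0,0,40,0.001,-0.001,-0.085,0,0,0,40,0.001,-0.001,-0.088,0,0,0,40,0.001,-0.001,-0.09,0,0,0,40,0.001,-0.001,-0.092,0,0,0,40,0.001,-0.001,-0.094,0,0,0,40,0.001,-0.001,-0.095,0,0,0,40,0.001,-0.001,-0.095,0,0,0]'

```text
clock: 16.75
position: [0.6252, -0.1542, 0.1293]
ee_rot: [0.754, 0.652, 0.06, -0.053]
ft_force: [0.1, 0.1, -3.3]
grip_width: 0.664
grasp_force: 66.9
```

```bash
python3 chk.py w8 -0.076
```

```text
16.8 [ 0.6252 -0.1543  0.1293] deck: [ 0.2096 -0.0006  0.0212] 0.6681555037813747 [-0.1448  0.2051 -2.7002]
tool axes in deck (rows=deck xyz)
 [[ 1.     -0.003   0.0002]
 [-0.003  -1.      0.0001]
 [ 0.0002 -0.0001 -1.    ]]
target [ 0.6247 -0.1536  0.1282] frac [-0.0008  0.0012 -0.0019] turn [-0.0001 -0.0002  0.0009]
```

>>> step_arm --commands '[40,0,0,-0.001,0,0,0,40,0,0,-0.0015,0,0,0,40,0,0,-0.002,0,0,0,40,0,0,-0.0025,0,0,0,40,0,0,-0.003,0,0,0,40,0,0,-0.0035,0,0,0,40,0,0,-0.004,0,0,0,40,0,0,-0.004,0,0,0,40,0,0,-0.004,0,0,0,40,0,0,-0.004,0,0,0]'

```text
clock: 18.05
position: [0.6252, -0.1543, 0.127]
ee_rot: [0.754, 0.652, 0.06, -0.053]
ft_force: [0.3, 0.3, -2.9]
grip_width: 0.667
grasp_force: 66.9
```

>>> step_arm --commands '[40,0,0,-0.0005,0,0,0,40,0,0,-0.001,0,0,0,40,0,0,-0.0015,0,0,0,40,0,0,-0.002,0,0,0,40,0,0,-0.0025,0,0,0,40,0,0,-0.0025,0,0,0,40,0,0,-0.0025,0,0,0,40,0,0,-0.0025,0,0,0,40,0,0,-0.0025,0,0,0,40,0,0,-0.0025,0,0,0]'

```text
clock: 19.3
position: [0.6252, -0.1542, 0.1255]
ee_rot: [0.754, 0.652, 0.06, -0.053]
ft_force: [0.2, -0.6, -2.7]
grip_width: 0.669
grasp_force: 66.9
```

>>> step_arm --commands '[40,0,0,-0.0005,0,0,0,40,0,0,-0.0005,0,0,0,40,0,0,-0.001,0,0,0,40,0,0,-0.001,0,0,0,40,0,0,-0.0015,0,0,0,40,0,0,-0.0015,0,0,0,40,0,0,-0.002,0,0,0,40,0,0,-0.002,0,0,0,40,0,0,-0.002,0,0,0,40,0,0,-0.002,0,0,0]'

```text
clock: 20.55
position: [0.6251, -0.1546, 0.1248]
ee_rot: [0.754, 0.652, 0.06, -0.052]
ft_force: [-4.0, -1.0, 6.4]
grip_width: 0.665
grasp_force: 67.9
```

The blue case now touches the rollers, with the same force signature as the red one. Releasing.

>>> step_arm --commands '[74,0,0,0,0,0,0,74,0,0,0,0,0,0,74,0,0,0,0,0,0,74,0,0,0,0,0,0,74,0,0,0,0,0,0,74,0,0,0,0,0,0,74,0,0,0,0,0,0,74,0,0,0,0,0,0,74,0,0,0,0,0,0,74,0,0,0,0,0,0]'

```text
clock: 21.8
position: [0.6252, -0.1543, 0.1243]
ee_rot: [0.754, 0.652, 0.06, -0.053]
ft_force: [0.0, 0.6, 0.3]
grip_width: 0.866
grasp_force: 0.0
```

>>> step_arm --commands '[74,0,0,0.05,0,0,0,74,0,0,0.15,0,0,0,74,0,0,0.25,0,0,0,74,0,0,0.35,0,0,0,74,-0.1,0.1,0.35,0,0,0,74,-0.2,0.2,0.35,0,0,0,74,-0.25,0.3,0.35,0,0,0,74,-0.25,0.4,0.35,0,0,0,74,-0.25,0.45,0.35,0,0,0,74,-0.25,0.45,0.35,0,0,0]'

```text
clock: 23.05
position: [0.4736, 0.1204, 0.3343]
ee_rot: [0.751, 0.655, 0.06, -0.053]
ft_force: [0.0, -1.3, -0.1]
grip_width: 0.868
grasp_force: 0.0
```

```bash
python3 - <<'E'
from h import *
print(get_obs()["clock"])
a=camera("scene")[100:240,210:400,::-1].repeat(2,0).repeat(2,1); b=camera("top")[180:330,330:520,::-1].repeat(2,0).repeat(2,1)
h=min(len(a),len(b)); cv2.imwrite("pics/end.png",np.hstack([a[:h],b[:h]]))
E
```

```text
23.05
```

View pics/end.png

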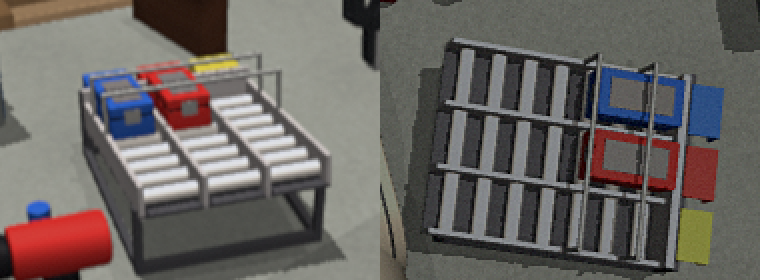

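Both cases rest upright against the stop in their own lanes, under the rods, and the yellow lane is empty.

```bash
python3 -c "
from workcell import *
print(hand_in())"
```

```text
the job is handed in; nothing more can be done
None
```

The red and blue cases are each in the lane with their own tag, resting against the stop under the rods. The yellow lane is empty, the bystanders were left alone, and I handed the job in at about 23 s.

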